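Open the coolant valve one turn and start the pump

TASK

Open the coolant valve exactly one full turn: with the fingertips push the red hand wheel round anticlockwise (seen from above) by its upright yellow handle, gently and without gripping it, until the handle is back where it started. Then press the green start button on the white pump console fully down and let it go. Do not press the red stop button, and leave everything else on the bench where it stands.

Things in the scene. Friction and masses are not known exactly. Their poses are not given: they have to be found in the camera images.
- valve: Fixed stainless valve on a base plate, with everything it carries, the red wheel included. Origin: on the bench under the wheel's axis; z up. A pipe (33 mm thick, top at 62 mm, clamps to 70 mm) runs along its x axis from -85 to +165 mm, to a block 55 x 90 mm, centred at x = +190 mm, 95 mm high to the top of its two blue caps. Its yaw is within 0.3 rad of the world's.
- hub (a point): Centre of the red hand wheel, on its upright axis, 125 mm above the bench, in the middle of the rim's thickness. Fixed. The wheel is level: rim a 14 mm thick round bar on a circle of 75 mm radius (top of the rim 132 mm above the bench), three 10 mm spokes, hub 32 mm across with its top at 142 mm.
- handle_top (a point): Centre of the top end of the yellow handle (dark steel dot on it): an upright cylinder 20 mm across that stands on the rim at the end of one spoke, 75 mm from the wheel's axis, from 132 to 180 mm above the bench. It goes round with the wheel. It starts in any direction within 2.5 rad of the valve's +x axis.
- wheel (a joint): Angle of the red wheel in rad: angle of the handle about the hub, from the valve's x axis, counted on through whole turns; grows anticlockwise seen from above. Starts between -2.5 and 2.5; one full turn adds 6.283. No stop within reach, no spring: stiff enough to stay where it is left (about 2 to 3 N at the handle turns it, up to half as much again in fast turning).
- console: White pump console with a blue front strip, 130 x 160 x 55 mm, fixed, to the left or the right of the valve. Origin: centre of its underside; x away from the robot at yaw 0. Green button at (-20, +42) mm, red button at (-20, -42) mm in its frame.
- start_top (a point): Centre of the top of the green start button (32 mm across, on top of the console), pressed straight down.
- start (a joint): Travel of the green button in m: 0 up, 0.006 fully down; spring, about 5 N at the bottom; comes up again by itself.
- stop (a joint): Travel of the red stop button (same make, 84 mm from the green one) in m: 0 up, 0.006 down. Leave it.
- tray: Loose stainless tray 130 x 160 x 25 mm with small parts in it, on the side of the valve where the console is not. Origin: centre of its underside.
- gasket: White ring 44 mm across, 8 mm thick, in the tray. Origin: centre of its underside.
- vial: Amber vial 28 mm across, 50 mm high, in the tray. Origin: centre of its underside.
- reagent: Amber bottle with blue cap, 64 mm across, 150 mm high. Origin: centre of its underside.
- beaker: Clear beaker about 70 mm across, 90 mm high. Origin: centre of its underside.
- jar: White jar with black cap, 60 mm across, 70 mm high. Origin: centre of its underside.
- wrench: Wrench lying on the bench, under 20 mm high. Origin: underside of its middle.

How it is judged (in metres and radians):
On the way, in this order (a step that is already met when the one before it is completed fails the run):
1. the wheel has been turned anticlockwise one full turn, its handle is back within 15 mm of its start, and it stands still (value of joint wheel between 3.4 and 9.2 rad and distance of handle_top from where it was at the start of the episode below 0.015 m and velocity of joint wheel between -0.1 and 0.1 rad/s), for 0.2 s.
2. the green start button is pressed down (4.5 mm or more of its 6 mm) (value of joint start above 0.0045 m), for 0.05 s.
At the end, for the whole second after the job is handed in: The wheel stands still one full turn on from its start, the handle's top within 15 mm of where it began (about 11 degrees); both buttons are up; every loose thing is within 20 mm of its start (value of joint wheel between 3.4 and 9.2 rad and distance of handle_top from where it was at the start of the episode below 0.015 m and velocity of joint wheel between -0.05 and 0.05 rad/s and value of joint each of start, stop below 0.001 m and distance of each of tray, gasket, vial, reagent, beaker, jar, wrench from where it was at the start of the episode below 0.02 m); the robot touches nothing.
It fails at once if a button is pressed before the wheel's turn is complete (green 3 mm down while the handle is over 20 mm from its place or the turn is not made) (value of joint start above 0.003 m and (value of joint wheel below 3.4 rad or value of joint wheel above 9.2 rad or distance of handle_top from where it was at the start of the episode above 0.02 m)).
It fails at once if the red stop button is pressed (3 mm) (value of joint stop above 0.003 m).
It fails at once if the fingers grip or force the valve's wheel (contact of more than 30 N) (contact force between the fingers and valve above 30 N).
It fails at once if a loose thing on the bench is lifted, carried or pushed by more than 20 mm (distance of any of tray, gasket, vial, reagent, beaker, jar, wrench from where it was at the start of the episode above 0.02 m).
It also fails if it takes over 64 s, if anything falls off the work surface, if the arm or the gripper's body presses on something with over 40 N, if the wrist force passes 120 N, or if a joint passes its speed limit or range.

ROBOT

A 6-joint arm with a two-finger parallel gripper is mounted at the origin on the work surface. World frame = base frame: x ahead of the robot, y to its left, z up, the work surface at z = 0. Lengths are in mm, angles in rad, forces in N, time in s.
With the tool pointing down it reaches from about 300 to 775 mm from the base axis. Payload 14.6 kg.
Tool frame: the origin (TCP) lies between the finger pads; the fingertips stand 22 mm ahead of it and the grasp point (between the pads) lies 3 mm ahead of it (manip.tcp_to_tips is the distance from the TCP to the fingertips, in mm); y points along the fingers, z is the direction in which the jaws open and shut, and the axes are right-handed (so a half turn about y gives the same grasp; the last joint's range is limited). The gripper opens to 94 mm and grips with 3 to 60 N. Pads are 16 mm wide; open, the fingers measure 119 mm over their backs; the gripper's body (75 mm by 177 mm) begins 78 mm behind the grasp point.
Start: joints at [1.217, 0.3, 1.521, -0, 1.321, -0.067], TCP at [155.584, 527.525, 227.446] pointing down, gripper open.
Joint ranges: [-3.03, 3.03], [-0.79, 2.21], [0.23, 2.52], [-1.04, 4.18], [0, 3.07], [-2.55, 2.55]. Speed limits (rad/s): [2.22, 2.22, 2.57, 3.14, 3.14, 3.14].

INTERFACE

Orientations are given as [roll, pitch, yaw] about the fixed x, y, z axes, in that order (R = Rz(yaw) Ry(pitch) Rx(roll)).
In Python, from cell import manip gives the robot as it stands.
- The arm moves only by the shell command python3 -m jog 'ROWS' [OPENING] [FORCE]. ROWS is JSON, one flat list of numbers, 6 for each row, row after row: the shift along the tool's x, y, z in mm, then the turn, a rotation vector about the tool's x, y, z in degrees. A call has 1 to 10 rows; each row is the pose to reach, as a shift and turn from the pose commanded when the call began, along the tool's axes at that moment; what a row does not reach only later rows make up. A row lasts 1/12 s, in which the tool goes at most 41.7 mm and 7.16 degrees, less where a joint would pass 70% of its speed; a pose out of reach is approached as far as the arm can. A call with a gripper value outside its range is refused whole. OPENING is the finger opening in mm, from 0 to 94, set as the call begins (- or left out, the last holds). The fingers move at their own pace and stop on an object; FORCE is the grip in N (left out, the last holds). Time passes only in rows, so rows that repeat a pose let the fingers close. It gives the time, the measured TCP pose, the force and the opening at its end, in the units of the state.
- manip.read_state(): the state, without advancing time (a new reading comes with each control period).
- manip.camera(name): name is "scene" or "side" or "wrist"; returns a dict with "img" (384x512x3 uint8, red, green, blue), "intrinsics" (3x3 intrinsics, pixels), "origin" and "orientation" of the camera in the world. Camera axes: x right, y down, z forward; pixel columns grow to the right and rows downward; lengths in mm; the calibration is good to about 2 mm. A picture is of the moment at which its call begins. There is no depth.
- manip.sign_off(): hands the job in, once; it reports no verdict.
Trained networks look in a picture, given as the dict that the camera call returned (one of the last four; its "shot" number tells which), for a name from the list of things; names that differ only in an ending like _2 or _b are one class to them, and where a whole thing is asked for, a point or a joint stands for the part that bears it (a point fixed in the world has none). Each returns a list of dicts, best first, with "score" (0 to 1); they miss things now and then, are a little off and sometimes report something else, mostly with a low value. They report only what shows in the picture. A call takes as long as a camera call.
- manip.masks_of(thing, picture): "pixels" (384x512 bool, what is visible of it) and "xy" ([column, row] in pixels, amid what is visible of it).
- manip.tip_of(thing, picture): "xy" ([column, row] in pixels: a listed point, or the origin of a listed thing).
The state is a dict: "clock": time; "joints": joint angles; "qd": joint speeds; "effort": joint torques, N m; "eef_pos": TCP position; "eef_rot": TCP orientation; "wrist_force": force on the tool from outside, world axes, zero at the start; "moment": the same for the moment, N m; "finger_gap": finger opening in mm.
Only numpy, scipy, OpenCV 4.12 (cv2) and the standard library are available. Lean on these libraries where they do the work, as an engineer would, in place of code of your own. Each camera call takes 0.05 s, during which the arm holds its last target.

## Working session

There is one attempt and no reset: what is moved stays moved. The work goes in short steps, Python scripts to look and compute and a shell command to move; the robot and the scene stay as the last step left them, time stands still between calls to the robot, and variables do not carry over. Pictures are saved under pics/ and viewed, and the job is handed in when it is done.

```bash
mkdir -p pics; ls
python3 - <<'E'
from cell import manip
import cv2,numpy as np
s=manip.read_state();print(s)
for n in ["scene","side","wrist"]:
    p=manip.camera(n);cv2.imwrite(f"pics/{n}0.png",p["img"][:,:,::-1])
    print(n,p["intrinsics"],p["origin"],p["orientation"],p["shot"])
    for t in ["hub","handle_top","start_top","console","valve","tray"]:
        r=manip.tip_of(t,p);print(t,[(np.round(q["xy"],1).tolist(),round(q["score"],2)) for q in r[:3]])
E
```

```text
pics
{'clock': 0.0, 'joints': array([ 1.21736810e+00,  3.00465701e-01,  1.52156836e+00, -1.46902424e-06,
        1.32071639e+00, -6.65626461e-02]), 'qd': array([-0.00231814, -0.00137485,  0.00012871, -0.00011947,  0.00029883,
        0.00061087]), 'effort': array([ 2.38559813e-03, -5.31802011e+01, -3.52738130e+01,  7.09894393e-02,
        2.42693274e-02, -1.66851632e-04]), 'eef_pos': array([155.52232548, 527.3067584 , 226.89466505]), 'eef_rot': array([-1.57195165e+00,  7.55892784e-05, -2.86865261e-01]), 'wrist_force': array([ 0.71886122, -0.3898693 ,  0.12318843]), 'moment': array([ 0.00996617, -0.02271791, -0.08044963]), 'finger_gap': 94.26184527235664}
scene [[454.5759907    0.         255.60047558]
 [  0.         454.5759907  196.55059495]
 [  0.           0.           1.        ]] [1270.53603889   98.52128171 1306.87121658] [-2.56112088e+00 -2.46324752e-03  1.68886305e+00] 1
hub [([236.0, 209.9], 0.81)]
handle_top [([258.1, 190.9], 0.59)]
start_top [([367.8, 209.8], 0.41)]
console [([356.4, 221.5], 0.75), ([138.9, 215.7], 0.32)]
valve [([237.8, 227.5], 0.6), ([235.6, 208.0], 0.27)]
tray [([151.4, 211.4], 0.97)]
side [[431.96942724   0.         256.1589908 ]
 [  0.         431.96942724 190.93392301]
 [  0.           0.           1.        ]] [ 437.05364052 -813.86794866  803.54306867] [-2.27780893  0.01488793 -0.14219013] 2
hub [([259.4, 197.3], 0.61)]
handle_top [([236.9, 165.7], 0.57)]
start_top [([214.9, 123.5], 0.46)]
console [([222.1, 150.8], 0.72)]
valve [([259.4, 231.6], 0.66)]
tray [([268.6, 336.6], 0.6)]
wrist [[340.67786992   0.         258.57826899]
 [  0.         340.67786992 193.91165005]
 [  0.           0.           1.        ]] [ 87.64788726 548.48534068 385.77750928] [ 2.89266358e+00 -6.50709887e-05  1.28449653e+00] 3
hub []
handle_top []
start_top []
console []
valve []
tray []
```

View pics/scene0.png

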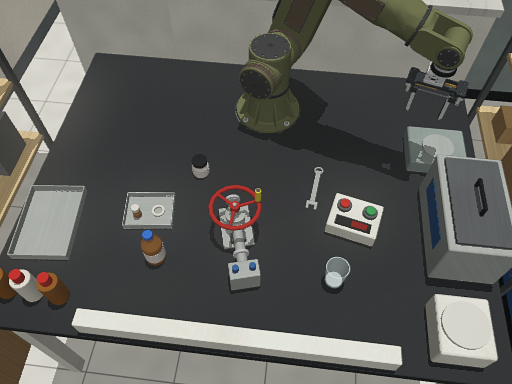

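View pics/side0.png

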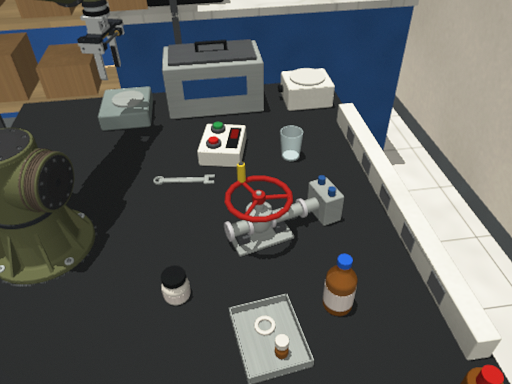

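```bash
cat > h.py <<'E'
import numpy as np
from scipy.spatial.transform import Rotation as R
C={'scene':([[454.576,0,255.6],[0,454.576,196.55],[0,0,1]],[1270.536,98.521,1306.871],[-2.56112088,-2.46324752e-03,1.68886305]),
'side':([[431.969,0,256.159],[0,431.969,190.934],[0,0,1]],[437.054,-813.868,803.543],[-2.27780893,0.01488793,-0.14219013])}
def ray(n,xy):
    K,o,e=C[n];d=R.from_euler('xyz',e).apply(np.linalg.inv(K)@[xy[0],xy[1],1]);return np.array(o),d/np.linalg.norm(d)
def atz(n,xy,z):
    o,d=ray(n,xy);return o+d*(z-o[2])/d[2]
def tri(a,b):
    A=np.zeros((3,3));v=np.zeros(3)
    for n,xy in (('scene',a),('side',b)):
        o,d=ray(n,xy);P=np.eye(3)-np.outer(d,d);A+=P;v+=P@o
    return np.linalg.solve(A,v)
def proj(n,p):
    K,o,e=C[n];c=R.from_euler('xyz',e).inv().apply(np.array(p)-o);c=np.array(K)@c;return c[:2]/c[2]
E
python3 - <<'E'
from h import *
np.set_printoptions(suppress=True,precision=1)
for nm,a,b,z in [('hub',(236,209.9),(259.4,197.3),125),('handle',(258.1,190.9),(236.9,165.7),180),('start',(367.8,209.8),(214.9,123.5),60),('console',(356.4,221.5),(222.1,150.8),0),('tray',(151.4,211.4),(268.6,336.6),0),('valve',(237.8,227.5),(259.4,231.6),0)]:
    print(nm,tri(a,b),atz('scene',a,z),atz('side',b,z))
E
```

```text
hub [547.5 -43.3 116.1] [556.  -43.5 125. ] [543.9 -50.4 125. ]
handle [503.1  20.1 168.4] [515.4  19.3 180. ] [499.    9.2 180. ]
start [468.9 369.7  76.3] [465.6 370.1  60. ] [464.8 404.8  60. ]
console [476.8 344.5  -5.7] [477.4 344.8   0. ] [478.4 333.4   0. ]
tray [ 519.  -340.4   -1.2] [ 520.2 -340.2    0. ] [ 518.5 -340.7    0. ]
valve [545.  -42.5  -1. ] [547.  -43.1   0. ] [543.9 -42.2   0. ]
```

```bash
cat > fit.py <<'E'
from h import *
import cv2
from scipy.optimize import least_squares
np.set_printoptions(suppress=True,precision=2)
def redpts(n,c,r):
    im=cv2.imread(f'pics/{n}0.png').astype(int)
    m=(im[:,:,2]>110)&(im[:,:,1]<70)&(im[:,:,0]<70)
    v,u=np.nonzero(m);k=(np.hypot(u-c[0],v-c[1])<r);return np.c_[u[k],v[k]].astype(float)
S={'scene':redpts('scene',(236,208),45),'side':redpts('side',(259,198),50)}
def res(p,n):
    out=[]
    for uv in S[n]:
        # ray at z=125
        q=atz(n,uv,125)
        out.append(np.hypot(q[0]-p[0],q[1]-p[1])-75)
    return np.array(out)
for ns in (['scene'],['side'],['scene','side']):
    f=lambda p:np.concatenate([ (lambda r:r[np.abs(r)<900])(res(p,n)) for n in ns])
    s=least_squares(f,[550,-45],loss='cauchy',f_scale=4)
    print(ns,s.x,np.median(np.abs(s.fun)),len(s.fun))
E
python3 fit.py
python3 - <<'E'
import cv2
a=cv2.imread('pics/scene0.png')[150:310,190:400];b=cv2.imread('pics/side0.png')[100:260,150:360]
import numpy as np
cv2.imwrite('pics/zs.png',cv2.resize(a,None,fx=3.6,fy=3.6,interpolation=cv2.INTER_CUBIC))
cv2.imwrite('pics/zd.png',cv2.resize(b,None,fx=3.6,fy=3.6,interpolation=cv2.INTER_CUBIC))
E
```

```text
['scene'] [544.06 -50.43] 4.42903829371906 707
['side'] [541.46 -48.88] 5.308537516349531 1125
['scene', 'side'] [542.59 -49.55] 4.953439702956942 1832
```

View pics/zs.png

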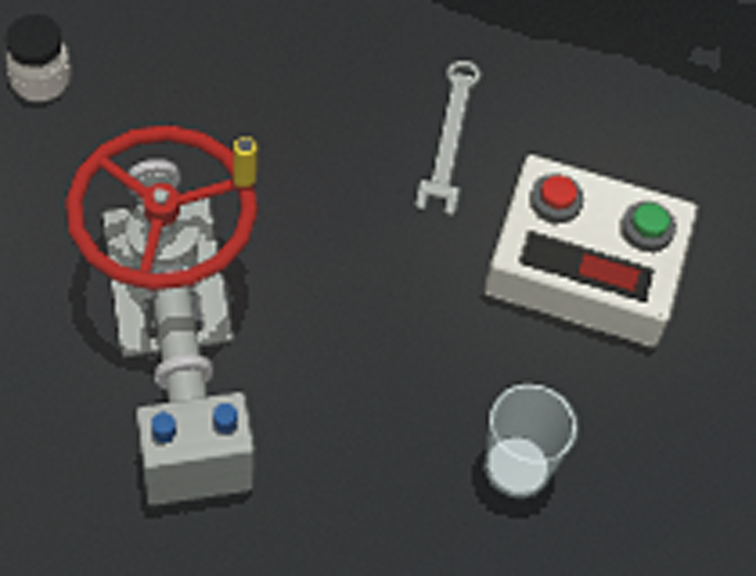

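View pics/zd.png

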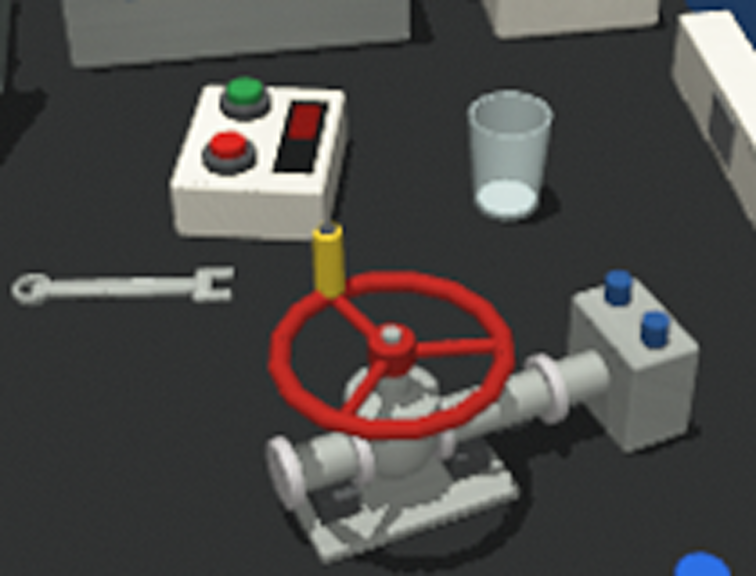

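Run:
```python
from h import *
np.set_printoptions(suppress=True,precision=1)
for nm,a,b,z in [('hubtop',(234.4,204.2),(258.6,192.5),142),('handle',(258.1,189.9),(240.8,163.6),180),('start',(371.1,210.8),(218.1,125),70),('red',(345.3,203.8),(213.5,140.5),70)]:
    print(nm,tri(a,b),atz('scene',a,z),atz('side',b,z))
```

```text
hubtop [543.3 -49.2 138.3] [546.7 -49.1 142. ] [541.9 -52.4 142. ]
handle [509.7  18.8 177.6] [511.8  18.8 180. ] [509.2  15.9 180. ]
start [474.  378.5  69.4] [474.6 378.3  70. ] [473.9 377.7  70. ]
red [454.1 297.3  65.6] [457.9 296.2  70. ] [453.4 291.7  70. ]
```

```bash
python3 -m jog '[20,0,-14,0,0,0, 46,0,-32,0,0,0, 74,0,-52,0,0,0, 102,0,-72,0,0,0, 130,0,-92,0,0,0, 158,0,-112,0,0,0, 186,0,-132,0,0,0, 214,0,-152,0,0,0, 242,0,-172,0,0,0, 270,0,-192,0,0,0]' 0 10
```

```text
clock: 1.88
eef_pos: [361.0, 265.5, 227.7]
eef_rot: [-1.57, -0.0, -0.287]
wrist_force: [0.2, 0.6, 0.0]
finger_gap: 30.7
```

```bash
python3 -m jog '[28,0,-20,0,0,0, 56,0,-40,0,0,0, 84,0,-60,0,0,0, 112,0,-80,0,0,0, 140,0,-100,0,0,0, 168,0,-120,0,0,0, 196,0,-140,0,0,0, 218,0,-155,0,0,0, 232,0,-165,0,0,0, 238,0,-170,0,0,0]'
python3 - <<'E'
from cell import manip
import cv2,numpy as np
s=manip.read_state();print(s['eef_pos'],s['eef_rot'],s['joints'],s['wrist_force'])
for n in ["scene","side","wrist"]:
    p=manip.camera(n);cv2.imwrite(f"pics/{n}1.png",p["img"][:,:,::-1])
E
```

```text
clock: 2.72
eef_pos: [541.4, 34.8, 227.1]
eef_rot: [-1.571, 0.0, -0.289]
wrist_force: [-0.6, 0.1, 0.9]
finger_gap: 0.3
[541.38879486  34.79387804 227.11391715] [-1.57104441e+00  2.28516177e-04 -2.88676609e-01] [-3.25666360e-03  2.83655339e-01  1.54271431e+00 -1.79519982e-04
  1.31551213e+00 -1.28533105e+00] [-0.59523219  0.056711    0.9399628 ]
```

Run:
```python
import cv2,numpy as np
a=cv2.imread('pics/scene1.png')[120:260,180:340];b=cv2.imread('pics/side1.png')[80:220,180:340]
cv2.imwrite('pics/z1.png',np.hstack([cv2.resize(i,None,fx=2.5,fy=2.5,interpolation=cv2.INTER_CUBIC) for i in (a,b)]))
```

```text
(no output)
```

View pics/z1.png

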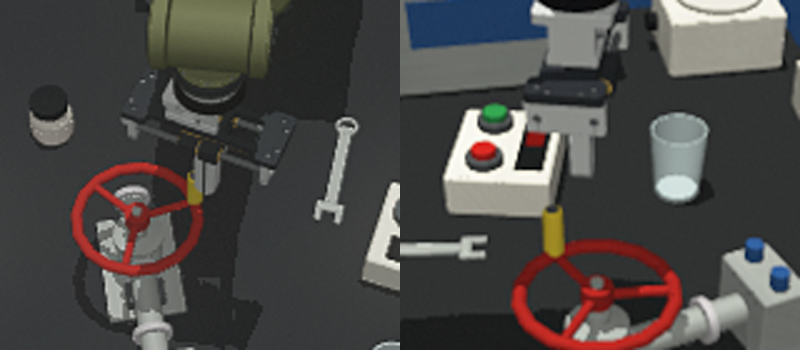

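View pics/wrist1.png

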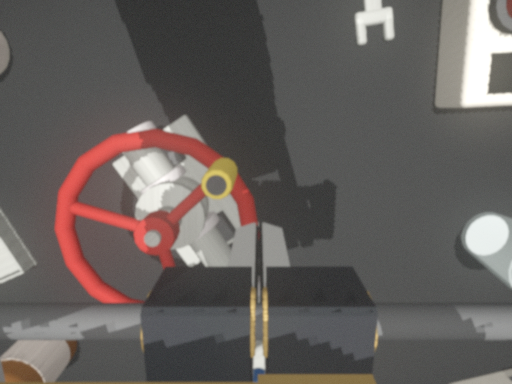

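```bash
python3 -m jog '[0,10,0,0,0,0, 0,22,0,0,0,0, 0,34,0,0,0,0, 0,46,0,0,0,0, 0,56,0,0,0,0, 0,62,0,0,0,0, 0,62,0,0,0,0]'
cat > plan.py <<'E'
import sys
from h import *
from cell import manip
np.set_printoptions(suppress=True,precision=1)
hub=np.array([543.5,-49.7]);Rr=float(sys.argv[3]) if len(sys.argv)>3 else 75.
s=manip.read_state();p=s['eef_pos'];Rt=R.from_euler('xyz',s['eef_rot']).as_matrix()
ex=Rt[:2,0];ez=Rt[:2,2]
hx,hz=8,12.5
def touch(d): # distance along unit d from rect centre at which disk r=10 touches rect
    a=abs(d@ex);b=abs(d@ez)
    lo,hi=0,60
    for _ in range(50):
        m=(lo+hi)/2
        q=np.hypot(max(m*a-hx,0),max(m*b-hz,0))
        lo,hi=(m,hi) if q<10 else (lo,m)
    return hi
def pusher(th):
    h=hub+Rr*np.array([np.cos(th),np.sin(th)]);t=np.array([-np.sin(th),np.cos(th)])
    return h-t*touch(t)
th0=float(sys.argv[1]);st=float(sys.argv[2])
print('eef',p,'F',s['wrist_force'],'clock',s['clock'])
# current implied handle angle
ths=np.radians(np.arange(-200,600,.25));
print('rel hub: r',np.hypot(*(p[:2]-hub)),'ang',np.degrees(np.arctan2(*(p[:2]-hub)[::-1])))
for k in range(11):
    th=np.radians(th0+st*k);q=pusher(th);d=q-p[:2]
    print(round(np.degrees(th),1),q,'tool x,z:',np.array([d@ex,d@ez]))
E
python3 plan.py 116.3 4
```

```text
clock: 3.45
eef_pos: [539.7, 37.1, 164.1]
eef_rot: [-1.571, 0.002, -0.286]
wrist_force: [0.3, -0.0, -0.5]
finger_gap: 0.6
eef [539.7  37.1 164.1] F [ 0.3 -0.  -0.5] clock 3.45
rel hub: r 86.92235980642329 ang 92.50717468861488
116.3 [531.4  28. ] tool x,z: [ -5.3 -11.1]
120.3 [526.6  27.3] tool x,z: [ -9.8 -13.2]
124.3 [521.5  26.1] tool x,z: [-14.3 -15.7]
128.3 [516.5  24.5] tool x,z: [-18.7 -18.6]
132.3 [511.4  22.5] tool x,z: [-23. -22.]
136.3 [506.3  20. ] tool x,z: [-27.2 -25.9]
140.3 [501.4  16.9] tool x,z: [-31.1 -30.2]
144.3 [496.5  13.4] tool x,z: [-34.7 -34.9]
148.3 [491.9   9.6] tool x,z: [-38.  -39.9]
152.3 [487.8   5.5] tool x,z: [-40.9 -45. ]
156.3 [483.9   1.2] tool x,z: [-43.4 -50.2]
```

```bash
python3 -m jog '[1,0,-5,0,0,0, -1,0,-9,0,0,0, -2,0,-10,0,0,0, -3,0,-10.5,0,0,0, -4,0,-10.8,0,0,0, -5,0,-11,0,0,0, -5,0,-11,0,0,0]';  python3 plan.py 116.3 4|head -3
```

```text
clock: 4.03
eef_pos: [532.4, 27.5, 165.6]
eef_rot: [-1.571, -0.0, -0.287]
wrist_force: [-1.4, 0.5, 0.6]
finger_gap: 0.7
eef [532.4  27.5 165.6] F [-1.4  0.5  0.6] clock 4.0333
rel hub: r 78.03516236755118 ang 98.1818915177365
116.3 [531.5  28. ] tool x,z: [-1.   0.2]
```

```bash
python3 -m jog '[-4,0,-2,0,0,0, -9,0,-4.6,0,0,0, -13.4,0,-7.5,0,0,0, -17.7,0,-11,0,0,0, -21.9,0,-14.8,0,0,0, -25.8,0,-19.1,0,0,0, -29.4,0,-23.8,0,0,0, -32.7,0,-28.8,0,0,0, -35.6,0,-33.9,0,0,0, -38.1,0,-39.1,0,0,0]';  python3 plan.py 156.3 4
python3 - <<'E'
from cell import manip
import cv2,numpy as np
o=[]
for n,c in [("scene",(150,180)),("side",(120,180))]:
    p=manip.camera(n);i=p["img"][:,:,::-1][c[0]:c[0]+120,c[1]:c[1]+140]
    o.append(cv2.resize(np.ascontiguousarray(i),None,fx=2.8,fy=2.8,interpolation=cv2.INTER_CUBIC))
cv2.imwrite("pics/z2.png",np.hstack(o))
E
```

```text
clock: 4.87
eef_pos: [484.4, 0.4, 165.5]
eef_rot: [-1.571, 0.0, -0.287]
wrist_force: [1.6, 0.9, 0.1]
finger_gap: 0.1
eef [484.4   0.4 165.5] F [1.6 0.9 0.1] clock 4.8667
rel hub: r 77.4403928085909 ang 139.71137275371154
156.3 [483.9   1.2] tool x,z: [-0.7  0.7]
160.3 [480.5  -3.2] tool x,z: [-2.8 -4.5]
164.3 [477.4  -7.7] tool x,z: [-4.5 -9.8]
168.3 [474.6 -12.4] tool x,z: [ -5.8 -15. ]
172.3 [472.2 -17.1] tool x,z: [ -6.8 -20.2]
176.3 [470.1 -21.8] tool x,z: [ -7.4 -25.4]
180.3 [468.4 -26.6] tool x,z: [ -7.8 -30.4]
184.3 [466.9 -31.3] tool x,z: [ -7.8 -35.4]
188.3 [465.8 -36.3] tool x,z: [ -7.5 -40.5]
192.3 [464.9 -41.5] tool x,z: [ -6.8 -45.7]
196.3 [464.5 -46.9] tool x,z: [ -5.7 -51. ]
```

View pics/z2.png

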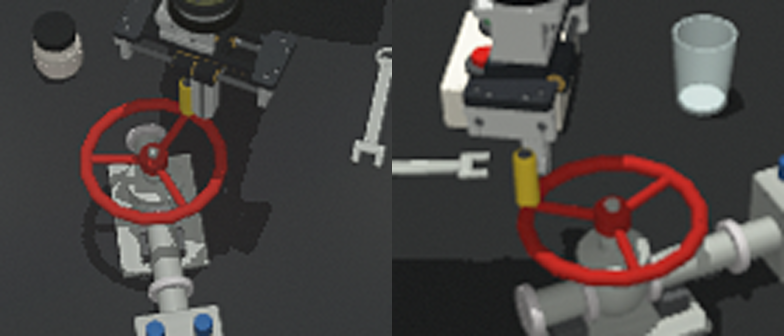

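```bash
python3 -m jog '[-2.5,0,-5,0,0,0, -4.3,0,-10,0,0,0, -5.7,0,-15,0,0,0, -6.7,0,-20.2,0,0,0, -7.3,0,-25.4,0,0,0, -7.7,0,-30.4,0,0,0, -7.7,0,-35.4,0,0,0, -7.4,0,-40.5,0,0,0, -6.7,0,-45.7,0,0,0, -5.7,0,-51,0,0,0]';  python3 plan.py 196.3 4.5
```

```text
clock: 5.8
eef_pos: [465.0, -47.0, 165.5]
eef_rot: [-1.571, -0.0, -0.287]
wrist_force: [2.6, 2.1, 0.9]
finger_gap: 0.5
eef [465.  -47.  165.5] F [2.6 2.1 0.9] clock 5.8
rel hub: r 78.55850782737348 ang 178.03660375837345
196.3 [464.5 -46.9] tool x,z: [-0.5 -0. ]
200.8 [464.6 -53.2] tool x,z: [ 1.4 -6.1]
205.3 [465.3 -59.7] tool x,z: [  3.9 -12.1]
209.8 [466.6 -66.3] tool x,z: [  7.  -18.1]
214.3 [468.6 -73. ] tool x,z: [ 10.8 -23.9]
218.8 [471.3 -79.6] tool x,z: [ 15.3 -29.5]
223.3 [474.6 -86. ] tool x,z: [ 20.3 -34.6]
227.8 [478.3 -91.8] tool x,z: [ 25.5 -39.2]
232.3 [482.4 -97.2] tool x,z: [ 30.9 -43.3]
236.8 [ 486.7 -102.2] tool x,z: [ 36.4 -46.8]
241.3 [ 491.3 -106.6] tool x,z: [ 42.1 -49.7]
```

```bash
python3 -m jog '[1.6,0,-6.1,0,0,0, 4,0,-12.1,0,0,0, 7.1,0,-18.1,0,0,0, 10.9,0,-23.9,0,0,0, 15.4,0,-29.5,0,0,0, 20.4,0,-34.6,0,0,0, 25.6,0,-39.2,0,0,0, 31,0,-43.3,0,0,0, 36.5,0,-46.8,0,0,0, 42.1,0,-49.7,0,0,0]';  python3 plan.py 241.3 4.5
python3 - <<'E'
from cell import manip
import cv2,numpy as np
o=[]
for n,c in [("scene",(150,180)),("side",(120,180))]:
    p=manip.camera(n);i=p["img"][:,:,::-1][c[0]:c[0]+120,c[1]:c[1]+140]
    o.append(cv2.resize(np.ascontiguousarray(i),None,fx=2.8,fy=2.8,interpolation=cv2.INTER_CUBIC))
cv2.imwrite("pics/z3.png",np.hstack(o))
E
```

```text
clock: 6.63
eef_pos: [491.7, -106.7, 165.4]
eef_rot: [-1.571, 0.0, -0.287]
wrist_force: [-1.9, 2.2, -0.1]
finger_gap: 0.5
eef [ 491.7 -106.7  165.4] F [-1.9  2.2 -0.1] clock 6.6333
rel hub: r 76.97525535672277 ang -132.24608845210514
241.3 [ 491.3 -106.6] tool x,z: [-0.4 -0.1]
245.8 [ 496.2 -110.7] tool x,z: [ 5.4 -2.6]
250.3 [ 501.2 -114.2] tool x,z: [11.2 -4.6]
254.8 [ 506.5 -117.4] tool x,z: [17.1 -6.1]
259.3 [ 511.8 -120. ] tool x,z: [23.  -7.1]
263.8 [ 517.2 -122.3] tool x,z: [28.8 -7.8]
268.3 [ 522.7 -124.1] tool x,z: [34.6 -8. ]
272.8 [ 528.1 -125.5] tool x,z: [40.2 -7.8]
277.3 [ 533.5 -126.6] tool x,z: [45.7 -7.3]
281.8 [ 538.8 -127.3] tool x,z: [51.  -6.4]
286.3 [ 544.  -127.7] tool x,z: [56.1 -5.4]
```

View pics/z3.png

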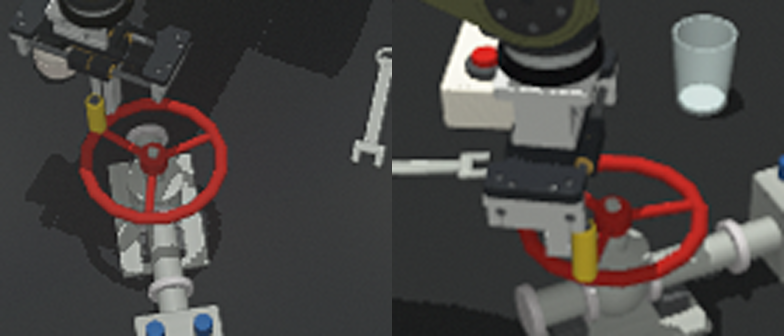

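```bash
python3 -m jog '[5.4,0,-2.6,0,0,0, 11.2,0,-4.6,0,0,0, 17.1,0,-6.1,0,0,0, 23,0,-7.1,0,0,0, 28.8,0,-7.8,0,0,0, 34.6,0,-8,0,0,0, 40.2,0,-7.8,0,0,0, 45.7,0,-7.3,0,0,0, 51,0,-6.4,0,0,0, 56.1,0,-5.4,0,0,0]';  python3 plan.py 286.3 4.5
```

```text
clock: 7.57
eef_pos: [544.0, -127.0, 165.2]
eef_rot: [-1.571, 0.001, -0.287]
wrist_force: [-3.6, 4.5, -0.3]
finger_gap: 0.4
eef [ 544.  -127.   165.2] F [-3.6  4.5 -0.3] clock 7.5667
rel hub: r 77.28269982499219 ang -89.62893105260856
286.3 [ 544.  -127.7] tool x,z: [ 0.2 -0.7]
290.8 [ 549.1 -127.8] tool x,z: [5.1 0.6]
295.3 [ 554.3 -127.5] tool x,z: [10.1  2.4]
299.8 [ 559.8 -126.8] tool x,z: [15.1  4.7]
304.3 [ 565.4 -125.5] tool x,z: [20.2  7.5]
308.8 [ 571.2 -123.7] tool x,z: [25.1 10.8]
313.3 [ 576.9 -121.3] tool x,z: [29.9 14.7]
317.8 [ 582.6 -118.3] tool x,z: [34.5 19.2]
322.3 [ 588.1 -114.6] tool x,z: [38.8 24.3]
326.8 [ 593.4 -110.4] tool x,z: [42.7 29.8]
331.3 [ 598.2 -105.9] tool x,z: [46.1 35.5]
```

```bash
python3 -m jog '[5.1,0,0,0,0,0, 10.1,0,1.7,0,0,0, 15.1,0,4,0,0,0, 20.2,0,6.8,0,0,0, 25.1,0,10.2,0,0,0, 29.9,0,14.2,0,0,0, 34.5,0,18.8,0,0,0, 38.8,0,24,0,0,0, 42.7,0,29.6,0,0,0, 46.1,0,35.3,0,0,0]';  python3 plan.py 331.3 4.5
python3 - <<'E'
from cell import manip
import cv2,numpy as np
o=[]
for n,c in [("scene",(150,180)),("side",(120,180))]:
    p=manip.camera(n);i=p["img"][:,:,::-1][c[0]:c[0]+120,c[1]:c[1]+140]
    o.append(cv2.resize(np.ascontiguousarray(i),None,fx=2.8,fy=2.8,interpolation=cv2.INTER_CUBIC))
cv2.imwrite("pics/z4.png",np.hstack(o))
E
```

```text
clock: 8.4
eef_pos: [598.4, -105.9, 165.5]
eef_rot: [-1.571, -0.0, -0.287]
wrist_force: [-1.7, -0.4, 0.1]
finger_gap: -0.0
eef [ 598.4 -105.9  165.5] F [-1.7 -0.4  0.1] clock 8.4
rel hub: r 78.61208712380999 ang -45.673661872569355
331.3 [ 598.2 -105.9] tool x,z: [-0.2 -0. ]
335.8 [ 602.6 -101.2] tool x,z: [2.6 5.8]
340.3 [606.5 -96.2] tool x,z: [ 5.  11.6]
344.8 [610.  -91.1] tool x,z: [ 6.9 17.5]
349.3 [613.  -85.8] tool x,z: [ 8.3 23.4]
353.8 [615.6 -80.5] tool x,z: [ 9.3 29.2]
358.3 [617.8 -75.2] tool x,z: [ 9.9 35. ]
362.8 [619.6 -69.8] tool x,z: [10.1 40.6]
367.3 [621.  -64.4] tool x,z: [ 9.9 46.3]
371.8 [622.  -58.6] tool x,z: [ 9.2 52.1]
376.3 [622.5 -52.5] tool x,z: [ 7.9 58.1]
```

View pics/z4.png

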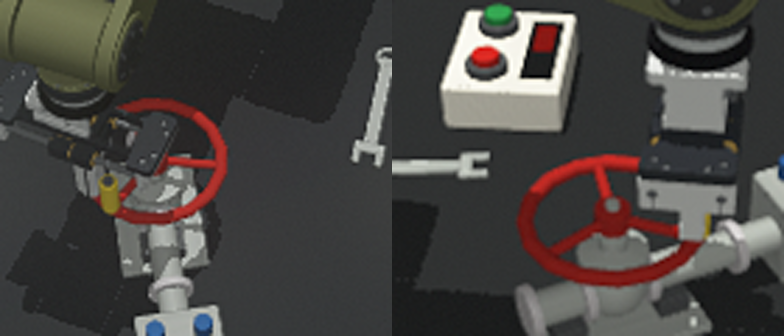

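```bash
python3 -m jog '[2.6,0,5.8,0,0,0, 5,0,11.6,0,0,0, 6.9,0,17.5,0,0,0, 8.3,0,23.4,0,0,0, 9.3,0,29.2,0,0,0, 9.9,0,35,0,0,0, 10.1,0,40.6,0,0,0, 9.9,0,46.3,0,0,0, 9.2,0,52.1,0,0,0, 7.9,0,58.1,0,0,0]';  python3 plan.py 376.3 4.5
```

```text
clock: 9.33
eef_pos: [622.0, -52.4, 165.5]
eef_rot: [-1.571, -0.0, -0.287]
wrist_force: [-1.7, -2.6, -0.0]
finger_gap: 0.4
eef [622.  -52.4 165.5] F [-1.7 -2.6 -0. ] clock 9.3333
rel hub: r 78.55009374702361 ang -1.960232829262385
376.3 [622.5 -52.5] tool x,z: [0.5 0. ]
380.8 [622.4 -46.2] tool x,z: [-1.4  6.1]
385.3 [621.7 -39.7] tool x,z: [-3.9 12.1]
389.8 [620.4 -33.1] tool x,z: [-7.  18.1]
394.3 [618.4 -26.4] tool x,z: [-10.8  23.9]
398.8 [615.7 -19.8] tool x,z: [-15.3  29.5]
403.3 [612.4 -13.4] tool x,z: [-20.3  34.6]
407.8 [608.7  -7.6] tool x,z: [-25.5  39.2]
412.3 [604.6  -2.2] tool x,z: [-30.9  43.3]
416.8 [600.3   2.8] tool x,z: [-36.4  46.8]
421.3 [595.7   7.2] tool x,z: [-42.1  49.7]
```

```bash
python3 -m jog '[-1.4,0,6.1,0,0,0, -3.9,0,12.1,0,0,0, -7,0,18.1,0,0,0, -10.8,0,23.9,0,0,0, -15.3,0,29.5,0,0,0, -20.3,0,34.6,0,0,0, -25.5,0,39.2,0,0,0, -30.9,0,43.3,0,0,0, -36.4,0,46.8,0,0,0, -42.1,0,49.7,0,0,0]';  python3 plan.py 421.3 4.5
```

```text
clock: 10.17
eef_pos: [595.1, 7.2, 165.5]
eef_rot: [-1.571, -0.0, -0.287]
wrist_force: [2.3, -2.2, 0.3]
finger_gap: 1.1
eef [595.1   7.2 165.5] F [ 2.3 -2.2  0.3] clock 10.1667
rel hub: r 76.78483480105342 ang 47.80168732863534
421.3 [595.7   7.2] tool x,z: [0.6 0.2]
425.8 [590.8  11.3] tool x,z: [-5.2  2.7]
430.3 [585.8  14.8] tool x,z: [-11.1   4.7]
434.8 [580.5  18. ] tool x,z: [-17.    6.2]
439.3 [575.2  20.6] tool x,z: [-22.9   7.3]
443.8 [569.8  22.9] tool x,z: [-28.7   7.9]
448.3 [564.3  24.7] tool x,z: [-34.5   8.1]
452.8 [558.9  26.1] tool x,z: [-40.1   7.9]
457.3 [553.5  27.2] tool x,z: [-45.6   7.4]
461.8 [548.2  27.9] tool x,z: [-50.9   6.6]
466.3 [543.   28.3] tool x,z: [-55.9   5.5]
```

```bash
python3 -m jog '[-5.2,0,2.7,0,0,0, -11.1,0,4.7,0,0,0, -17,0,6.2,0,0,0, -22.9,0,7.3,0,0,0, -28.7,0,7.9,0,0,0, -34.5,0,8.1,0,0,0, -40.1,0,7.9,0,0,0, -45.6,0,7.4,0,0,0, -50.9,0,6.6,0,0,0, -50.9,0,6.6,0,0,0]';  python3 plan.py 461.8 2
cat > cmp.py <<'E'
from cell import manip
import cv2,numpy as np,sys
k=sys.argv[1];o=[]
for n,c in [("scene",(165,190)),("side",(130,200))]:
    p=manip.camera(n);cv2.imwrite(f"pics/{n}_{k}.png",p["img"][:,:,::-1])
    a=cv2.imread(f"pics/{n}0.png")
    o.append(np.vstack([cv2.resize(np.ascontiguousarray(i[c[0]:c[0]+75,c[1]:c[1]+100]),None,fx=4,fy=4,interpolation=cv2.INTER_CUBIC) for i in (a,p["img"][:,:,::-1])]))
    print(n,[(np.round(q["xy"],1).tolist(),round(q["score"],2)) for q in manip.tip_of("handle_top",p)])
cv2.imwrite(f"pics/cmp_{k}.png",np.hstack(o))
E
python3 cmp.py 5
```

```text
clock: 11.0
eef_pos: [547.6, 27.7, 165.5]
eef_rot: [-1.571, 0.001, -0.287]
wrist_force: [0.7, -1.2, -0.5]
finger_gap: 0.3
eef [547.6  27.7 165.5] F [ 0.7 -1.2 -0.5] clock 11.0
rel hub: r 77.54831850395628 ang 86.9537667093306
461.8 [548.2  27.9] tool x,z: [0.5 0.3]
463.8 [545.8  28.1] tool x,z: [-1.8 -0.2]
465.8 [543.6  28.3] tool x,z: [-4.  -0.7]
467.8 [541.3  28.4] tool x,z: [-6.2 -1.2]
469.8 [539.1  28.4] tool x,z: [-8.4 -1.8]
471.8 [536.8  28.4] tool x,z: [-10.6  -2.4]
473.8 [534.4  28.3] tool x,z: [-12.8  -3.2]
475.8 [532.1  28.1] tool x,z: [-15.   -4.1]
477.8 [529.6  27.8] tool x,z: [-17.3  -5.1]
479.8 [527.2  27.4] tool x,z: [-19.5  -6.1]
481.8 [524.7  26.9] tool x,z: [-21.8  -7.3]
scene [([260.1, 198.0], 0.63)]
side [([247.8, 163.0], 0.58)]
```

View pics/cmp_5.png

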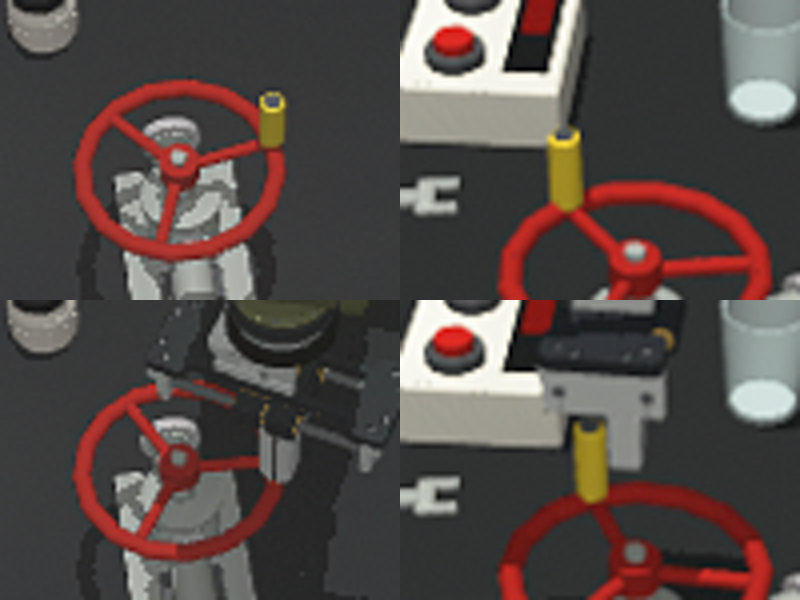

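```bash
python3 -m jog '[-2.5,0,-0.5,0,0,0, -5,0,-1,0,0,0, -7.5,0,-1.7,0,0,0, -10,0,-2.4,0,0,0, -12,0,-3,0,0,0, -13.5,0,-3.6,0,0,0, -14.5,0,-4,0,0,0, -14.5,0,-4,0,0,0]';  python3 plan.py 474.3 1|head -5; python3 cmp.py 6
```

```text
clock: 11.87
eef_pos: [533.4, 27.7, 165.5]
eef_rot: [-1.571, -0.0, -0.287]
wrist_force: [1.3, -1.3, -0.1]
finger_gap: 0.3
eef [533.4  27.7 165.5] F [ 1.3 -1.3 -0.1] clock 11.8667
rel hub: r 78.07006734081033 ang 97.44519082909339
474.3 [533.8  28.2] tool x,z: [0.3 0.6]
475.3 [532.7  28.1] tool x,z: [-0.8  0.2]
476.3 [531.5  28. ] tool x,z: [-1.9 -0.3]
scene [([258.6, 191.2], 0.93)]
side [([240.4, 163.0], 0.55)]
```

View pics/cmp_6.png

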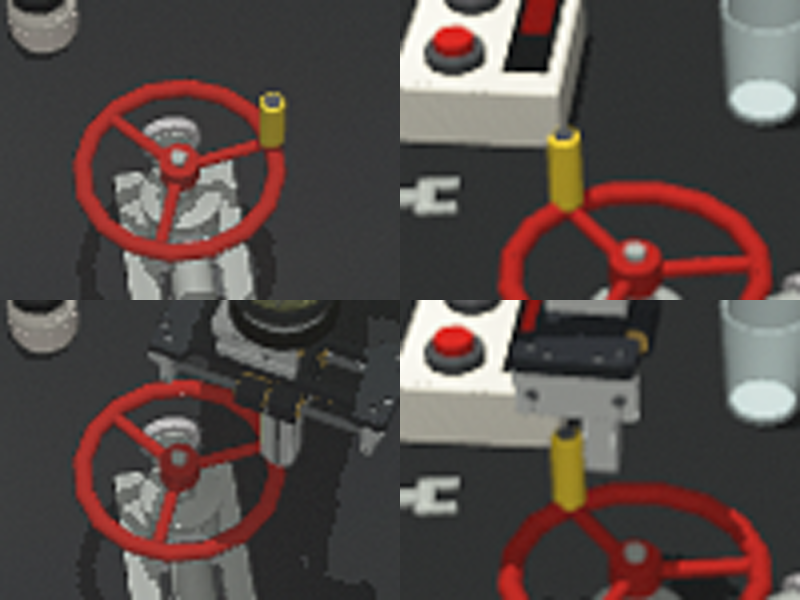

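```bash
python3 -m jog '[-1,0,-0.3,0,0,0, -2,0,-0.7,0,0,0, -2.6,0,-1,0,0,0, -2.6,0,-1,0,0,0, -2.6,0,-1,0,0,0, 3,0,2,0,0,0, 10,0,6,0,0,0, 16,0,10,0,0,0, 16,-12,10,0,0,0, 16,-30,10,0,0,0]'; python3 -m jog '[0,-25,0,0,0,0, 0,-45,15,0,0,0, 0,-50,40,0,0,0,0,-50,70,0,0,0, 0,-50,90,0,0,0, 0,-50,90,0,0,0]'; python3 cmp.py 7
```

```text
clock: 12.9
eef_pos: [551.7, 33.2, 194.0]
eef_rot: [-1.572, 0.004, -0.287]
wrist_force: [0.4, 0.5, -0.6]
finger_gap: 0.5
clock: 13.4
eef_pos: [577.9, 122.4, 245.0]
eef_rot: [-1.57, 0.001, -0.284]
wrist_force: [-0.0, -0.9, -0.9]
finger_gap: 0.6
scene [([255.5, 190.4], 0.7)]
side [([239.1, 164.4], 0.6), ([184.9, 179.5], 0.25)]
```

View pics/cmp_7.png

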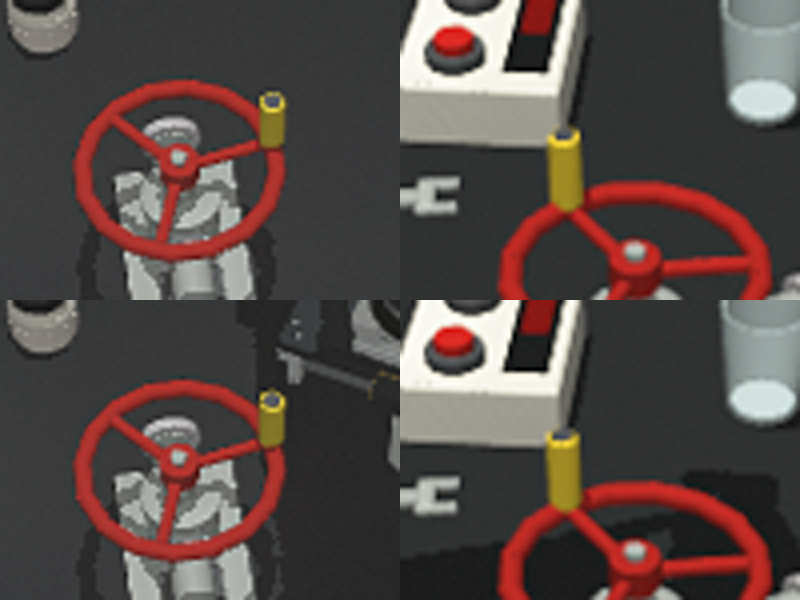

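```bash
python3 -m jog '[-12,0,15,0,0,0, -32,0,40,0,0,0, -54,0,67,0,0,0, -76,0,95,0,0,0, -98,0,123,0,0,0, -120,0,151,0,0,0, -140,0,176,0,0,0, -158,0,198,0,0,0, -168,0,211,0,0,0, -172,0,216,0,0,0]'; python3 -m jog '[0,20,0,0,0,0, 0,45,0,0,0,0, 0,70,0,0,0,0, 0,90,0,0,0,0, 0,100,0,0,0,0, 0,105,0,0,0,0, 0,105,0,0,0,0]'
python3 - <<'E'
from cell import manip
import cv2,numpy as np
print(manip.read_state()['eef_pos'])
o=[]
for n,c in [("scene",(150,310)),("side",(70,150)),("wrist",None)]:
    p=manip.camera(n);i=np.ascontiguousarray(p["img"][:,:,::-1])
    if c: o.append(cv2.resize(i[c[0]:c[0]+120,c[1]:c[1]+130],None,fx=3,fy=3,interpolation=cv2.INTER_CUBIC))
    else: cv2.imwrite("pics/w8.png",i);
    if n=="wrist":print(p["origin"],p["orientation"],[q["xy"] for q in manip.tip_of("start_top",p)])
cv2.imwrite("pics/z8.png",np.hstack(o))
E
```

```text
clock: 14.43
eef_pos: [472.6, 376.1, 245.4]
eef_rot: [-1.571, 0.0, -0.286]
wrist_force: [0.0, -0.1, 0.1]
finger_gap: 0.6
clock: 15.02
eef_pos: [473.6, 374.2, 140.2]
eef_rot: [-1.571, 0.0, -0.288]
wrist_force: [0.2, 0.1, 0.3]
finger_gap: 0.6
[473.64010298 374.21389778 140.15162629]
[405.79578453 395.71307478 299.95362778] [ 2.89162572e+00 -1.31468181e-03  1.28404025e+00] [[256.9, 212.7]]
```

View pics/z8.png

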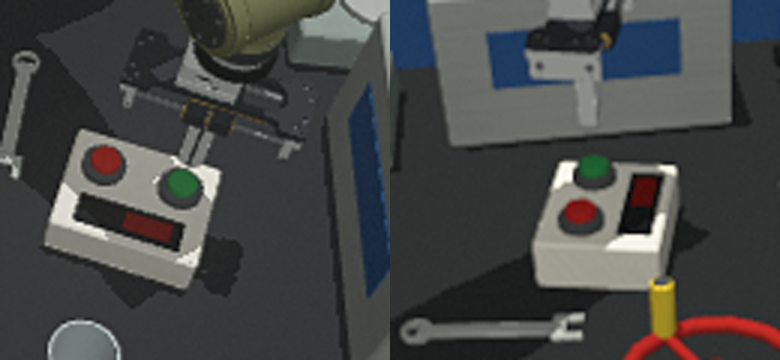

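View pics/w8.png

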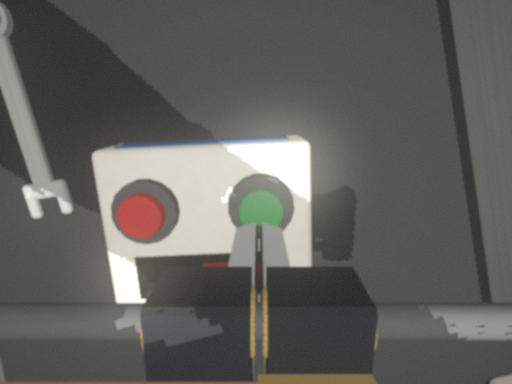

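Run:
```python
from h import *
from cell import manip
K=np.array([[340.678,0,258.578],[0,340.678,193.912],[0,0,1]])
o=np.array([405.796,395.713,299.954])
d=R.from_euler('xyz',[2.8916,-.0013,1.28404]).apply(np.linalg.inv(K)@[261,209,1])
p=o+d*(69-o[2])/d[2];print(p)
s=manip.read_state();M=R.from_euler('xyz',s['eef_rot'])
for t in (p,[474,378.4,69]): print(M.inv().apply(np.array(t)-s['eef_pos']))
```

```text
[473.49888598 377.84852933  69.        ]
[-1.18271314 72.7995746   2.44843013]
[-0.85815115 72.80101838  3.11917046]
```

```bash
python3 -m jog '[-1,10,3,0,0,0, -1,22,3,0,0,0, -1,32,3,0,0,0, -1,40,3,0,0,0, -1,45,3,0,0,0, -1,47,3,0,0,0, -1,49,3,0,0,0, -1,51,3,0,0,0,  -1,52,3,0,0,0, -1,52,3,0,0,0]'
```

```text
clock: 16.05
eef_pos: [473.1, 378.1, 92.4]
eef_rot: [-1.57, -0.0, -0.287]
wrist_force: [-20.4, -14.0, 43.2]
finger_gap: 0.4
```

```bash
cat > look.py <<'E'
from cell import manip
import cv2,numpy as np,sys
s=manip.read_state();print(s['eef_pos'],s['wrist_force'])
o=[]
for n,c in [("scene",(170,330)),("side",(90,180))]:
    p=manip.camera(n);i=np.ascontiguousarray(p["img"][:,:,::-1])
    o.append(cv2.resize(i[c[0]:c[0]+75,c[1]:c[1]+75],None,fx=5,fy=5,interpolation=cv2.INTER_CUBIC))
cv2.imwrite(f"pics/{sys.argv[1]}.png",np.hstack(o))
p=manip.camera("wrist");cv2.imwrite(f"pics/{sys.argv[1]}w.png",p["img"][100:300,100:400,::-1])
E
python3 look.py z9
```

```text
[473.10439921 378.10907728  92.44435134] [-20.35421871 -14.01405669  43.23965432]
```

View pics/z9.png

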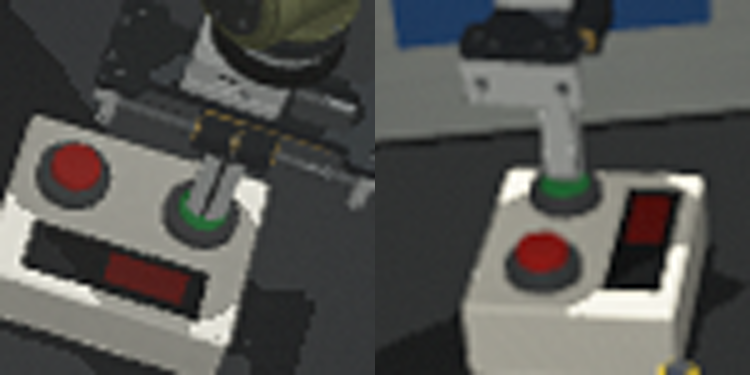

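View pics/z9w.png

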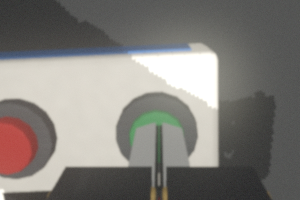

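```bash
python3 -m jog '[0,-4,0,0,0,0, 0,-10,0,0,0,0, 0,-25,0,0,0,0, 0,-50,0,0,0,0, 0,-75,0,0,0,0, 0,-100,0,0,0,0, -10,-120,0,0,0,0, -30,-130,0,0,0,0, -45,-130,0,0,0,0, -45,-130,0,0,0,0]'; python3 look.py z10
python3 - <<'E'
from cell import manip
import cv2,numpy as np
for n in ("scene","side"):
    p=manip.camera(n);i=p["img"][:,:,::-1];cv2.imwrite(f"pics/{n}_f.png",i)
a=[cv2.imread(f"pics/{n}_f.png") for n in("scene","side")]
cv2.imwrite("pics/f.png",cv2.resize(np.hstack(a),(800,300)))
E
python3 cmp.py 11
```

```text
clock: 17.03
eef_pos: [428.0, 391.7, 218.4]
eef_rot: [-1.57, 0.0, -0.285]
wrist_force: [0.3, 0.3, -1.7]
finger_gap: 0.2
[428.03298474 391.65337371 218.42223101] [ 0.30703115  0.33843297 -1.70956777]
scene [([256.4, 192.8], 0.58)]
side [([239.1, 166.5], 0.74)]
```

View pics/z10.png

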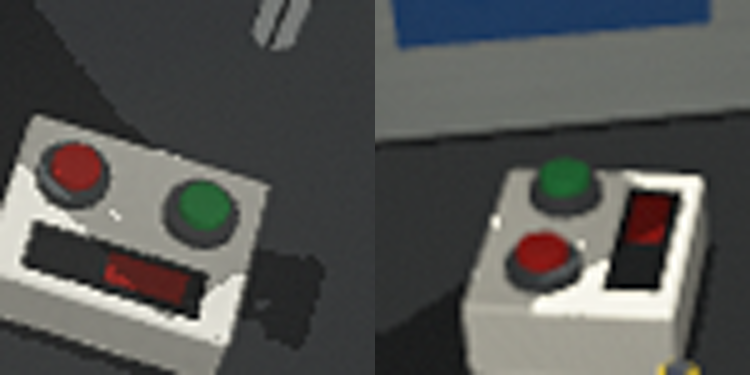

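View pics/f.png

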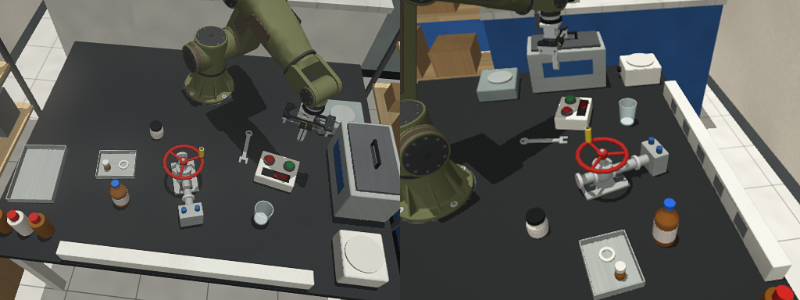

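View pics/cmp_11.png

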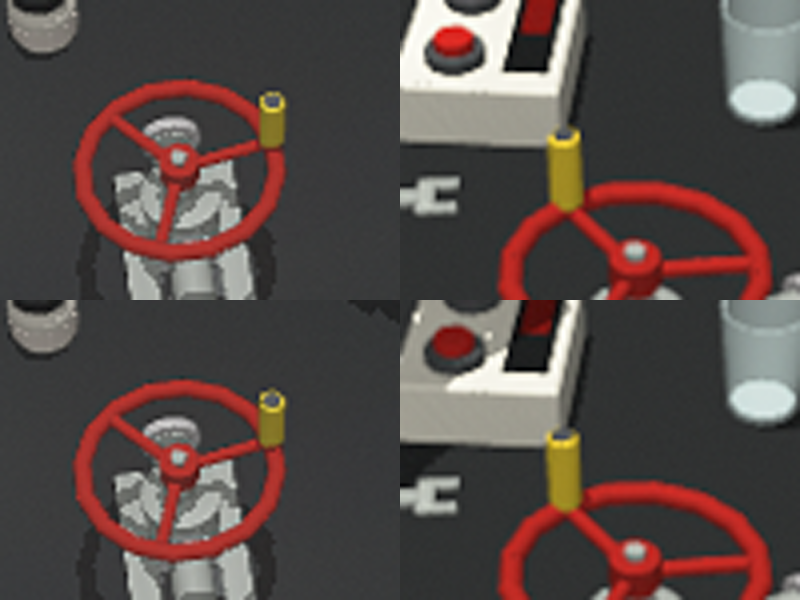

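```bash
python3 -c "
from cell import manip
print(manip.sign_off())"
```

```text
the job is handed in; nothing more can be done
None
```

I turned the red wheel one full turn anticlockwise and pressed and released the green start button. I then handed the job in at about 17 s of the 64 s allowed; no verdict was reported.

- **Wheel:** I pushed the handle round with the closed fingertips, without gripping it. The wrist force read up to about 6 N at the end of each move (I did not watch it in between). In both cameras the handle and spokes match the first pictures to about 1 pixel, roughly 2–3 mm, against the 15 mm allowed.
- **Start button:** I pressed it until it bottomed. The wrist force read about 43 N upward plus about 25 N sideways, well above the 5 N spring and higher than I had planned. The picture taken during the press shows the fingertips inside the green cap and the cap flush. The last pictures show both buttons up.
- **Everything else:** The stop button was not touched. In the last pictures the jar, beaker, wrench, bottle and tray with its parts look unmoved. I checked this by eye and did not measure them.
- **Robot:** At hand-in the tool was standing free in the air near the console, with the wrist force close to zero.

The trained network's handle-top pixels differed by 2–3 pixels between looks at the same handle position. I relied on comparing the pictures directly instead.

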